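# Clear the wax tin aside and shut the fuse-box flap

## Task

The round wax tin has been left on the glass shelf where the open fuse-box flap has to swing. Without gripping, tipping or lifting anything, first push the tin along the glass until it touches the steel cheek at the right-hand end of the shelf (the right as the robot faces the wall), keeping it fully on the glass, and then push the flap fully shut from its outer side, never pinching it. Leave the brush, the door stopper, the red grip and the vacuum nozzle where they are.

Things in the scene. Friction and masses are not known exactly. Their poses are not given: they have to be found in the camera images.
- shelf: Fixed: low green wall panel (top at z = 222 mm) with a glass shelf. Origin: on the panel's front face at worktop height; x points into the wall, y along the shelf to the robot's left, z up. Glass: top at z = 90 mm, 8 mm thick, from x = 0 (wall) to -229 mm (front edge), y from -290 to +420 mm. A steel cheek stands 35 mm above the glass at each end. Whole unit shifted and turned at each start.
- cheek (a point): Point on the inner face of the right-hand steel cheek (the stop), at the level of the glass top, midway (115 mm) between front edge and wall; axes as the shelf's. The tin touches the cheek when its centre is 45 mm from this face, measured along y.
- fusebox: White six-module fuse box fixed on the wall panel: 170 mm wide (y), 120 mm high, standing 36 mm out from the wall, its underside 8 mm above the glass. Origin: on the wall face, at the centre of its underside; axes as the shelf's. It sits at a different place along the shelf each time.
- flap (a joint): Angle of the fuse-box flap, rad: 0 shut, flat over the box's front; grows as it swings open towards the robot, then to the left (stop at 2.6). It starts well open, beyond a right angle. White plate 150 mm wide, 110 high, 5 thick, upright hinge at the box's left edge; lower edge 13 mm, upper edge 123 mm above the glass. Stays where left (0.05 N m friction, no latch).
- flap_hinge (a point): Point on the flap's vertical hinge axis, 68 mm above the glass, in the plane of the flap's inner face. Axes turn with the flap: -y runs along the flap to its free edge, -x is the outward normal of its outer face (towards the robot when shut).
- flap_face (a point): Centre of the flap plate, 75 mm from the hinge; outer face (grey middle) 2.5 mm along its -x; axes as flap_hinge. At the free edge the outer face carries a small grey tab, 7 mm thick, 6 mm wide, 30 mm high, 38 to 68 mm above the glass; above it the face is flat.
- flap_edge (a point): Upper free corner of the flap, on its outer face, 150 mm from the hinge, 123 mm above the glass; axes turn with the flap as for flap_face.
- tin: Loose round flat tin of floor wax with a lid, bare aluminium with a yellow ring on top: 90 mm diameter (lid; the body below is 88 mm), 42 mm high, about 0.3 kg. Origin: centre of its underside; z up. It stands on the glass in front of the fuse box, within the swing of the flap.
- brush: Bystander: wooden shoe brush lying bristles down on the glass at the left end, 140 x 48 x 46 mm, long axis x. Origin: centre of its underside.
- stopper: Bystander: chrome door stopper standing on the glass close to the wall, between the fuse box and the right-hand cheek, 42 mm diameter, 44 mm high. Origin: centre of its underside.
- grip: Bystander: red silicone handle grip lying on the glass close to the wall, between the fuse box and the right-hand cheek, 36 x 85 x 20 mm, long axis y. Origin: centre of its underside.
- nozzle: Bystander: grey plastic vacuum nozzle lying on the worktop in front of the shelf, head 125 mm long (y), 45 mm wide and 28 mm high, with a 35 mm tube reaching 100 mm along its -x (greatest height 38 mm). Origin: under the centre of its head.
There are look-alikes about, which are no part of the job. Leave any purple look-alike of the tin alone.

How it is judged:
On the way, in this order (a step that is already met when the one before it is completed fails the run):
1. the tin stands against the right-hand cheek while the flap is still open (y of tin in the frame of cheek below 0.05 m and x of tin in the frame of cheek between -0.072 and 0.072 m and value of joint flap above 1 rad), for 0.2 s.
2. the flap is pushed shut (value of joint flap below 0.05 rad), for 0.2 s.
At the end, for the whole second after the job is handed in: The tin stands flat and still on the glass, touching the right-hand cheek or no more than 5 mm from it and not hanging over the front edge by more than 3 mm, and the flap is shut to within 0.05 rad (y of tin in the frame of cheek between 0.04 and 0.05 m and x of tin in the frame of cheek between -0.072 and 0.072 m and z of tin in the frame of cheek between -0.004 and 0.004 m and angle between tin's own z axis and vertical below 0.06 rad and linear speed of tin below 0.01 m/s and value of joint flap below 0.05 rad).
It fails at once if the tin is lifted off the glass (more than 10 mm) or falls from it (z of tin in the frame of shelf above 0.1 m or z of tin in the frame of shelf below 0.075 m).
It fails at once if the tin is tipped by more than 0.2 rad (angle between tin's own z axis and vertical above 0.2 rad).
It fails at once if the flap is taken between the fingers (the grasp point lies in the plate) (x of the grasp point in the frame of flap_face between -0.004 and 0.004 m and y of the grasp point in the frame of flap_face between -0.075 and 0.075 m and z of the grasp point in the frame of flap_face between -0.055 and 0.053 m).
It fails at once if the brush, stopper, grip or nozzle is moved by more than 15 mm (distance of any of brush, stopper, grip, nozzle from where it was at the start of the episode above 0.015 m).
It also fails if it takes over 64 s, if anything falls off the work surface, if the arm or the gripper's body presses on something with over 40 N, if the wrist force passes 120 N, or if a joint passes its speed limit or range.

## Robot

A 6-joint arm with a two-finger parallel gripper is mounted at the origin on the work surface. World frame = base frame: x ahead of the robot, y to its left, z up, the work surface at z = 0. Lengths are in m, angles in rad, forces in N, time in s.
With the tool pointing down it reaches from about 0.225 to 0.725 m from the base axis. Payload 3.1 kg.
Tool frame: the origin (TCP) lies at the centre of the arm's flange, where the gripper is bolted on; the fingertips stand 173 mm ahead of it and the grasp point (between the pads) lies 155 mm ahead of it; x points along the fingers, z is the direction in which the jaws open and shut, and the axes are right-handed (so a half turn about x gives the same grasp; the last joint's range is limited). The gripper opens to 85 mm and grips with 20 to 120 N. Pads are 22 mm wide; open, the fingers measure 114 mm over their backs; the gripper's body (76 mm by 85 mm) begins 54 mm behind the grasp point. The pads swing forward as they close: fully open they stand 13 mm farther back than shut.
Start: joints at [-1.233, 0.048, 0.099, 1.622, 0, 1.443], TCP at [0.236, -0.469, 0.405] pointing down, gripper open.
Joint ranges: [-2.91, 2.91], [-0.99, 1.94], [-1.21, 1.42], [-2.12, 2.29], [-1.49, 1.47], [-3.14, 3.14]. Speed limits (rad/s): [2.79, 2.79, 3.14, 3.14, 3.14, 3.14].

## Interface

Orientations are given as a rotation vector (axis times angle).
In Python, from workcell import arm gives the robot as it stands.
- The arm moves only by the tool servo_tool, never from a script. Its argument "series" is one flat list of numbers, 5 for each row, row after row: the closure, from 0 (fully open) to 1 (shut), then the shift along the tool's x, y, z in units of 50 mm (1.0 is 50 mm), then the turn about the tool's x in degrees. A call has 1 to 8 rows; each row shifts and turns the commanded pose from where the row before left it, along the tool's axes as they then stand; what a row does not reach is not made up. A row lasts 1/10 s, in which the tool goes at most 50 mm and 8.59 degrees, less where a joint would pass 70% of its speed; a pose out of reach is approached as far as the arm can. A call is refused whole if a number of a shift passes 1 or a number of a turn 8.59, either way. A call with a gripper value outside its range is refused whole. The fingers move at their own pace and stop on an object; "force" is the grip in N (left out, the last holds). Time passes only in rows, so rows that do not move let the fingers close. It gives the time, the measured TCP pose, the force and the opening at its end, in the units of the state.
- arm.sense(): the state, without advancing time (a new reading comes with each control period).
- arm.snapshot(name): name is "side" or "top"; returns a dict with "color" (400x640x3 uint8, red, green, blue), "depth" (400x640 float32, m along the optical axis (not along the pixel's ray), 0 where there is no reading), "mtx" (3x3 intrinsics, pixels), "origin" and "attitude" of the camera in the world. Camera axes: x right, y up, looking along -z (the intrinsics and any distortion apply to the point x, -y, -z); pixel columns grow to the right and rows downward; lengths in m; the calibration is good to about 2 mm. A picture is of the moment at which its call begins.
- arm.finish_job(): hands the job in, once; it reports no verdict.
The state is a dict: "t": time; "joint_positions": joint angles; "joint_vel": joint speeds; "joint_torque": joint torques, N m; "position": TCP position; "tcp_rot": TCP orientation; "ft_force": force on the tool from outside, world axes, zero at the start; "moment": the same for the moment, N m; "grip_width": finger opening in m.
Only numpy, scipy, OpenCV 4.12 (cv2) and the standard library are available. Lean on these libraries where they do the work, as an engineer would, in place of code of your own. Each camera call takes 0.05 s, during which the arm holds its last target.

## Working session

There is one attempt and no reset: what is moved stays moved. The work goes in short steps, Python scripts to look and compute and a tool call to move; the robot and the scene stay as the last step left them, time stands still between calls to the robot, and variables do not carry over. Pictures are saved under pics/ and viewed, and the job is handed in when it is done.

Besides the shell and the picture viewer there is one more tool, called after "Call:" as a command line: name --argument value ..., lists and objects as JSON in quotes. servo_tool: Moves the arm, as the interface text tells. Its arguments: {"type":"object","properties":{"series":{"type":"array"},"force":{"type":"number"}},"required":["series"]}

```bash
mkdir -p pics; ls; python3 - <<'E'
from workcell import arm
import cv2, numpy as np
s=arm.sense(); print({k:np.round(v,3) for k,v in s.items()})
for n in ("side","top"):
    d=arm.snapshot(n); cv2.imwrite(f"pics/{n}0.png",d["color"][:,:,::-1]); np.savez(f"{n}0.npz",**{k:v for k,v in d.items()})
    print(n,d["mtx"],d["origin"],d["attitude"],[k for k in d])
E
```

```text
pics
{'t': np.float64(0.0), 'joint_positions': array([-1.233,  0.049,  0.098,  1.622,  0.   ,  1.443]), 'joint_vel': array([ 0.002, -0.001, -0.002,  0.   ,  0.001, -0.001]), 'joint_torque': array([-0.0000e+00, -3.3878e+01,  3.2002e+01,  2.0000e-02, -0.0000e+00,
        0.0000e+00]), 'position': array([ 0.236, -0.469,  0.403]), 'tcp_rot': array([ 0.861,  1.396, -0.859]), 'ft_force': array([-0.043,  0.506, -0.393]), 'moment': array([0.012, 0.049, 0.015]), 'grip_width': np.float64(0.085)}
side [[418.79732636   0.         312.61237884]
 [  0.         418.79732636 194.51372973]
 [  0.           0.           1.        ]] [ 0.50213959 -0.65817287  0.92946116] [ 0.74009362 -0.06137543 -0.12732112] ['color', 'depth', 'mtx', 'origin', 'attitude']
top [[381.16658719   0.         318.94022217]
 [  0.         381.16658719 204.48623275]
 [  0.           0.           1.        ]] [0.4393053  0.054537   1.02125511] [ 0.11887159 -0.12616983 -1.57349077] ['color', 'depth', 'mtx', 'origin', 'attitude']
```

View pics/side0.png

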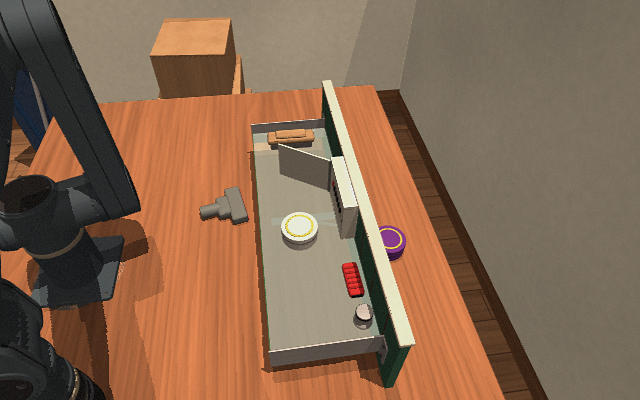

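View pics/top0.png

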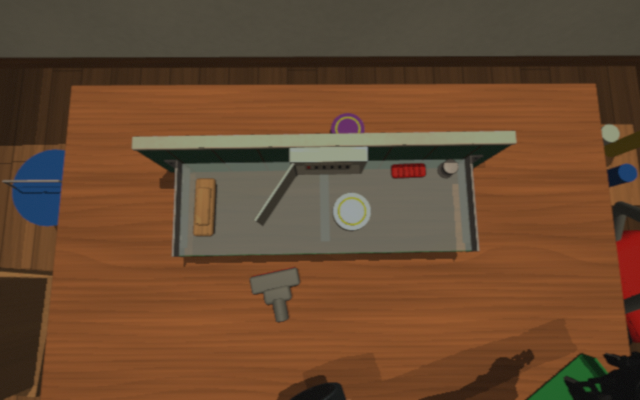

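```bash
cat > h.py <<'E'
import numpy as np, cv2
from scipy.spatial.transform import Rotation as R
def load(f): return dict(np.load(f))
def ray(d,u,v,z):
    K=d["mtx"]; c=np.array([(u-K[0,2])/K[0,0],-(v-K[1,2])/K[1,1],-1.0])
    w=R.from_rotvec(d["attitude"]).apply(c); o=d["origin"]
    return o+w*(z-o[2])/w[2]
def proj(d,p):
    c=R.from_rotvec(d["attitude"]).inv().apply(np.atleast_2d(p)-d["origin"]); K=d["mtx"]
    return np.c_[K[0,2]-K[0,0]*c[:,0]/c[:,2],K[1,2]+K[1,1]*c[:,1]/c[:,2]]
def cloud(d):
    K=d["mtx"];z=d["depth"];v,u=np.mgrid[:400,:640]
    c=np.stack([(u-K[0,2])/K[0,0]*z,-(v-K[1,2])/K[1,1]*z,-z],-1)
    return R.from_rotvec(d["attitude"]).apply(c.reshape(-1,3)).reshape(400,640,3)+d["origin"]
E
python3 - <<'E'
from h import *
t=load("top0.npz"); s=load("side0.npz")
im=t["color"][120:270,120:530]
cv2.imwrite("pics/topz1.png",cv2.resize(im,(800,293),interpolation=cv2.INTER_CUBIC)[:,:,::-1])
for n,r in (("a",(120,270,120,330)),("b",(120,270,320,530))):
    cv2.imwrite(f"pics/tz{n}.png",cv2.resize(t["color"][r[0]:r[1],r[2]:r[3]],None,fx=3.8,fy=3.8,interpolation=cv2.INTER_CUBIC)[:,:,::-1])
# yellow ring
for n,d in(("top",t),("side",s)):
    hsv=cv2.cvtColor(d["color"],cv2.COLOR_RGB2HSV)
    m=cv2.inRange(hsv,(20,70,120),(35,255,255)); 
    k,l,st,c=cv2.connectedComponentsWithStats(m)
    for i in range(1,k):
        if st[i,4]>15: print(n,st[i],c[i],ray(d,*(c[i]),0.132))
c=cloud(t)
for u,v in((150,143),(500,139),(140,138),(340,150),(352,211),(205,205),(300,240),(272,200),(476,200),(176,220)): print(u,v,c[v,u].round(3))
E
```

```text
top [335 117  25  17  77] [346.66233766 123.79220779] [ 0.77827052 -0.01910082  0.132     ]
top [338 197  28  29 179] [351.61452514 210.8603352 ] [ 0.56340309 -0.02694872  0.132     ]
side [285 215  29  22 160] [298.90625 226.125  ] [ 0.56399264 -0.03347278  0.132     ]
side [380 228  22  21  75] [393.12       239.05333333] [ 0.7799431 -0.1005713  0.132    ]
150 143 [0.702 0.416 0.223]
500 139 [ 0.707 -0.346  0.222]
140 138 [0.714 0.439 0.223]
340 150 [0.685 0.004 0.219]
352 211 [ 0.563 -0.028  0.135]
205 205 [0.579 0.317 0.137]
300 240 [0.498 0.096 0.093]
272 200 [0.581 0.154 0.185]
476 200 [ 0.61  -0.38  -0.004]
176 220 [0.547 0.392 0.112]
```

View pics/tza.png

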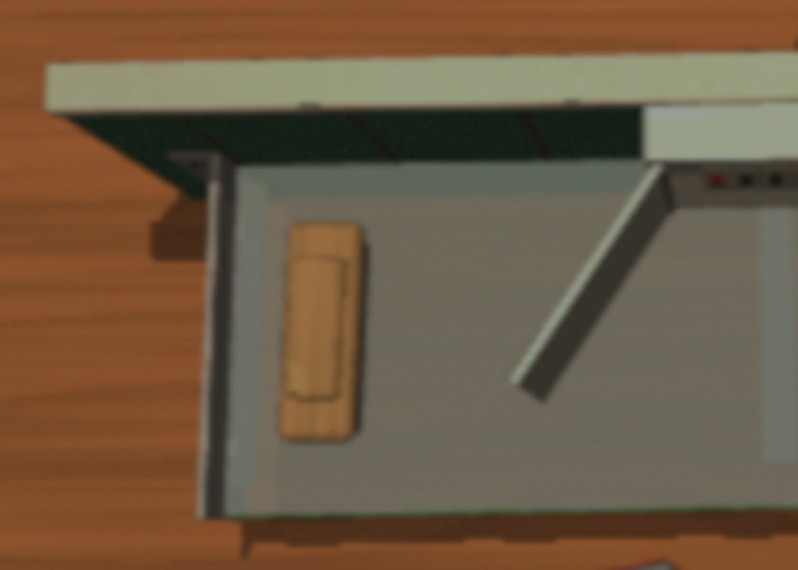

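View pics/tzb.png

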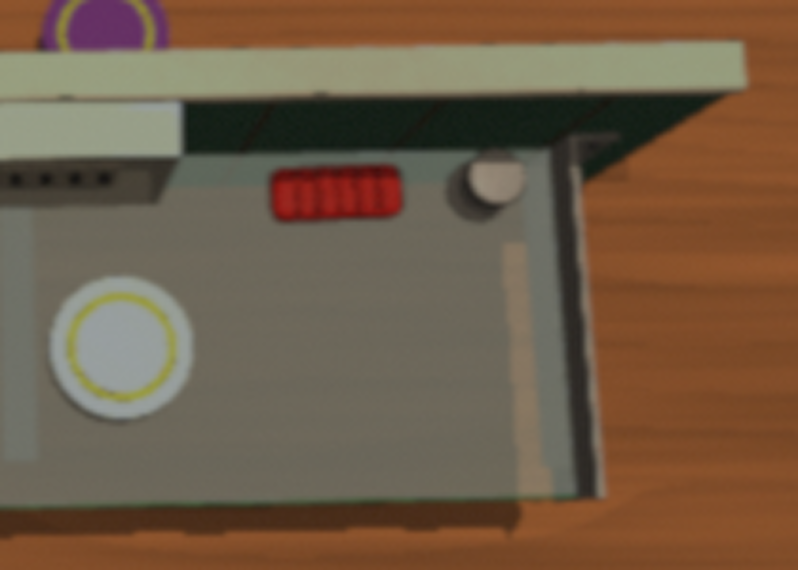

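```bash
python3 - <<'E'
from h import *
t=load("top0.npz"); s=load("side0.npz")
L=lambda x,y:(120+(x+.5)/3.8-.5,120+(y+.5)/3.8-.5); Rr=lambda x,y:(320+(x+.5)/3.8-.5,120+(y+.5)/3.8-.5)
P=lambda q,z:ray(t,*q,z)[:2]
def show(n,p):print(n,p.round(4))
w1=P(L(45,112),.222);w2=P(Rr(745,90),.222);show("wall",np.r_[w1,w2]);print(np.degrees(np.arctan2(*(w1-w2))))
f1=P(L(235,517),.09);f2=P(Rr(575,497),.09);show("front",np.r_[f1,f2]);print(np.degrees(np.arctan2(*(f1-f2))))
c1=P(Rr(552,150),.09);c2=P(Rr(577,497),.09);show("cheekR",np.r_[c1,c2])
c1=P(L(237,165),.09);c2=P(L(226,517),.09);show("cheekL",np.r_[c1,c2])
show("cheekRtop",np.r_[P(Rr(572,165),.125),P(Rr(597,497),.125)])
show("flap hinge top",P(L(655,165),.213));show("flap edge top",P(L(514,380),.213))
show("box right front top",P(Rr(182,152),.218));show("box left front",P(L(645,158),.218))
show("tin",P((351.6,210.9),.132)); show("stopper",P(Rr(497,180),.134)); show("grip",P(Rr(337,195),.11))
show("grip right",P(Rr(402,205),.11))
c=cloud(s)
n=c[:,:,2]
# wall/cheek points from side depth
for u,v in((299,227),(270,350),(378,345),(330,352),(280,352),(262,300),(300,165),(215,210),(235,200),(363,312),(352,280)): print(u,v,c[v,u].round(3))
E
python3 - <<'E'
import cv2
a=cv2.imread("pics/side0.png")
cv2.imwrite("pics/sz1.png",cv2.resize(a[110:390,190:420],None,fx=2.1,fy=2.1,interpolation=cv2.INTER_CUBIC))
E
```

```text
wall [ 0.6888  0.456   0.6975 -0.3798]
-0.5979621553997392
front [ 0.4623  0.383   0.4704 -0.3191]
-0.667711293265852
cheekR [ 0.6995 -0.3195  0.4704 -0.3204]
cheekL [0.693  0.3931 0.4623 0.3887]
cheekRtop [ 0.6797 -0.3176  0.4692 -0.3186]
flap hinge top [0.6582 0.1086]
flap edge top [0.5344 0.1871]
box right front top [ 0.6637 -0.0559]
box left front [0.661 0.114]
tin [ 0.5633 -0.0269]
stopper [ 0.6678 -0.2658]
grip [ 0.6646 -0.1703]
grip right [ 0.6578 -0.212 ]
299 227 [ 0.502 -0.658  0.929]
270 350 [ 0.472 -0.308  0.087]
378 345 [ 0.694 -0.326  0.083]
330 352 [ 0.593 -0.327  0.083]
280 352 [ 0.492 -0.327  0.116]
262 300 [ 0.458 -0.145 -0.001]
300 165 [0.588 0.147 0.162]
215 210 [0.345 0.135 0.029]
235 200 [0.4   0.169 0.026]
363 312 [ 0.669 -0.273  0.131]
352 280 [ 0.666 -0.184  0.111]
```

View pics/sz1.png

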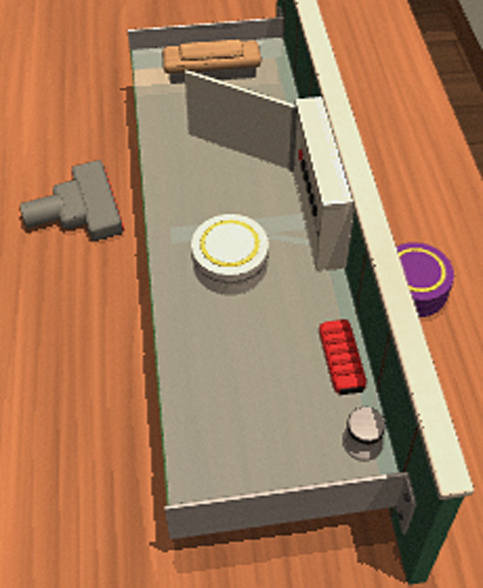

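```bash
cat >> h.py <<'E'
def tool(s,pts=(),ang=None):
    Rm=R.from_rotvec(s["tcp_rot"]).as_matrix()
    print("t",round(float(s["t"]),2),"pos",np.round(s["position"],4),"F",np.round(s["ft_force"],1),"w",round(float(s["grip_width"]),3))
    print("axes x",Rm[:,0].round(3),"y",Rm[:,1].round(3),"z",Rm[:,2].round(3),"q",np.round(s["joint_positions"],3))
    p=np.array(s["position"])
    for q in pts:
        q=np.array(q); print(q,"delta units",(Rm.T@(q-p)/.05).round(2))
E
python3 - <<'E'
from h import *
from workcell import arm
tool(arm.sense(),[(.568,.05,.403)])
E
```

```text
t 0.1 pos [ 0.2357 -0.4689  0.4036] F [-1.1 -0.4 -0.5] w 0.085
axes x [-0.001  0.002 -1.   ] y [0.893 0.449 0.   ] z [ 0.449 -0.893 -0.002] q [-1.233  0.049  0.098  1.622  0.     1.443]
[0.568 0.05  0.403] delta units [ 0.03 10.6  -6.29]
```

Call:
servo_tool --series '[0.4,0,0,0,-8,0.4,0,0,0,-8,0.4,0,0,0,-8,0.4,0,0,0,-8,0.4,0,0,0,-8,0.4,0,0,0,-8,0.4,0,0,0,-8,0.4,0,0,0,-8]' --force 20

```text
t: 0.9
position: [0.2357, -0.469, 0.404]
tcp_rot: [-0.013, 1.571, 0.015]
ft_force: [-0.0, 0.2, -0.1]
grip_width: 0.0515
```

```bash
python3 - <<'E'
from h import *
from workcell import arm
tool(arm.sense(),[(.568,.05,.403)])
E
```

```text
t 0.9 pos [ 0.2357 -0.469   0.404 ] F [-0.   0.2 -0.1] w 0.051
axes x [-0.     0.001 -1.   ] y [-0.018  1.     0.001] z [ 1.     0.018 -0.   ] q [-1.233  0.048  0.098  1.622 -0.     0.32 ]
[0.568 0.05  0.403] delta units [ 0.03 10.26  6.83]
```

Call:
servo_tool --series '[0.4,0,0.6,0.4,0,0.4,0,0.85,0.55,0,0.4,0,0.85,0.55,0,0.4,0,0.85,0.55,0,0.4,0,0.85,0.55,0,0.4,0,0.85,0.55,0,0.4,0,0.85,0.55,0,0.4,0,0.85,0.55,0]'

```text
t: 1.7
position: [0.4426, -0.1407, 0.4043]
tcp_rot: [-0.009, 1.571, 0.009]
ft_force: [1.2, -0.6, -0.5]
grip_width: 0.051
```

```bash
python3 - <<'E'
from h import *
from workcell import arm
tool(arm.sense(),[(.567,.055,.403)])
E
```

```text
t 1.7 pos [ 0.4426 -0.1407  0.4043] F [ 1.2 -0.6 -0.5] w 0.051
axes x [-0. -0. -1.] y [-0.012  1.    -0.   ] z [ 1.     0.012 -0.   ] q [-0.452 -0.109 -0.055  1.625 -0.     1.106]
[0.567 0.055 0.403] delta units [0.03 3.88 2.54]
```

Call:
servo_tool --series '[0.4,0,0.8,0.5,0,0.4,0,0.8,0.5,0,0.4,0,0.8,0.5,0,0.4,0,0.8,0.5,0,0.4,0,0.7,0.5,0,0.4,0,0,0,0,0.4,0,0,0,0]'

```text
t: 2.4
position: [0.5648, 0.0547, 0.4034]
tcp_rot: [-0.012, 1.573, 0.011]
ft_force: [0.3, 0.3, 0.5]
grip_width: 0.0512
```

```bash
python3 - <<'E'
from h import *
from workcell import arm
tool(arm.sense(),[(.567,.055,.275)])
for n in ("side","top"):
    d=arm.snapshot(n); cv2.imwrite(f"pics/{n}1.png",d["color"][:,:,::-1])
E
```

```text
t 2.4 pos [0.5648 0.0547 0.4034] F [0.3 0.3 0.5] w 0.051
axes x [-0.003 -0.    -1.   ] y [-0.014  1.    -0.   ] z [ 1.     0.014 -0.003] q [-2.200e-02  1.610e-01  2.190e-01  1.631e+00 -1.000e-03  1.535e+00]
[0.567 0.055 0.275] delta units [2.57 0.01 0.05]
```

View pics/side1.png

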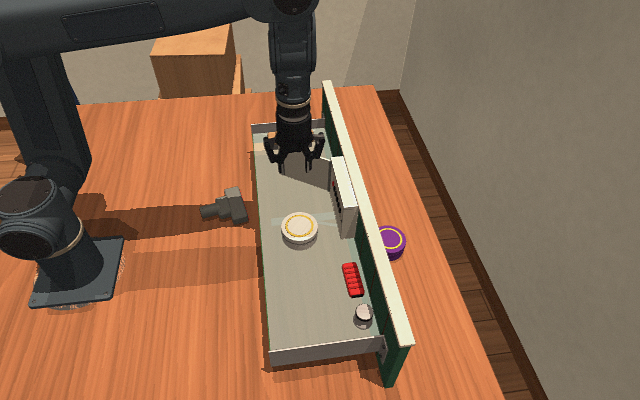

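Call:
servo_tool --series '[0.4,0.5,0,0,0,0.4,0.5,0,0,0,0.4,0.5,0,0,0,0.4,0.5,0,0,0,0.4,0.4,0,0,0,0.4,0.15,0,0,0,0.4,0,0,0,0]'

```text
t: 3.2
position: [0.5637, 0.0527, 0.2762]
tcp_rot: [-0.008, 1.573, 0.008]
ft_force: [-0.3, -0.6, -0.6]
grip_width: 0.0512
```

```bash
python3 - <<'E'
from h import *
from workcell import arm
tool(arm.sense(),[(.57,-.2,.275)])
for n in ("side","top"):
    d=arm.snapshot(n); cv2.imwrite(f"pics/{n}2.png",d["color"][:,:,::-1])
    if n=="side": cv2.imwrite(f"pics/{n}2z.png",cv2.resize(d["color"][110:390,190:420],None,fx=2.1,fy=2.1)[:,:,::-1])
E
```

```text
t 3.2 pos [0.5637 0.0527 0.2762] F [-0.3 -0.6 -0.6] w 0.051
axes x [-0.003 -0.    -1.   ] y [-0.01  1.   -0.  ] z [ 1.     0.01  -0.003] q [-0.025  0.166 -0.029  1.379 -0.     1.535]
[ 0.57  -0.2    0.275] delta units [ 0.02 -5.05  0.07]
```

View pics/side2z.png

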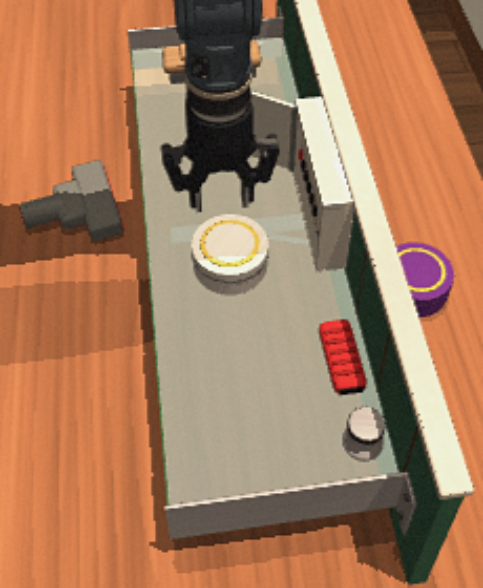

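Call:
servo_tool --series '[0.4,0,-0.2,0,0,0.4,0,-0.2,0,0,0.4,0,-0.2,0,0,0.4,0,-0.2,0,0,0.4,0,-0.2,0,0,0.4,0,-0.2,0,0,0.4,0,-0.2,0,0,0.4,0,-0.2,0,0]'

```text
t: 4.1
position: [0.5657, -0.027, 0.2774]
tcp_rot: [-0.009, 1.57, 0.01]
ft_force: [0.1, 2.0, 1.9]
grip_width: 0.0517
```

```bash
python3 - <<'E'
from h import *
from workcell import arm
tool(arm.sense(),[(.57,-.22,.275)])
for n in ("side",):
    d=arm.snapshot(n)
    if n=="side": cv2.imwrite(f"pics/{n}3z.png",cv2.resize(d["color"][110:390,190:420],None,fx=2.1,fy=2.1)[:,:,::-1])
E
```

```text
t 4.1 pos [ 0.5657 -0.027   0.2774] F [0.1 2.  1.9] w 0.052
axes x [ 0.  0. -1.] y [-0.012  1.     0.   ] z [1.    0.012 0.   ] q [-0.166  0.164 -0.028  1.378  0.     1.393]
[ 0.57  -0.22   0.275] delta units [ 0.05 -3.86  0.04]
```

View pics/side3z.png

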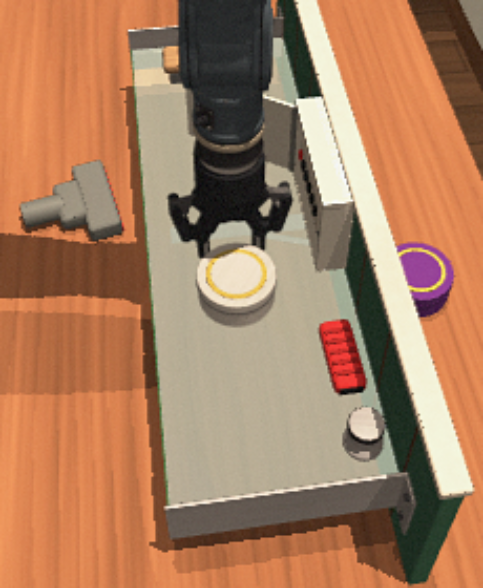

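Call:
servo_tool --series '[0.4,0,-0.2,0,0,0.4,0,-0.2,0,0,0.4,0,-0.2,0,0,0.4,0,-0.2,0,0,0.4,0,-0.2,0,0,0.4,0,-0.2,0,0,0.4,0,-0.2,0,0,0.4,0,-0.2,0,0]'

```text
t: 4.95
position: [0.5665, -0.1071, 0.2771]
tcp_rot: [-0.009, 1.571, 0.009]
ft_force: [-0.2, 1.1, 0.8]
grip_width: 0.0511
```

Call:
servo_tool --series '[0.4,0,-0.2,0,0,0.4,0,-0.2,0,0,0.4,0,-0.2,0,0,0.4,0,-0.2,0,0,0.4,0,-0.2,0,0,0.4,0,-0.2,0,0,0.4,0,-0.2,0,0,0.4,0,-0.2,0,0]'

```text
t: 5.75
position: [0.5675, -0.1871, 0.2771]
tcp_rot: [-0.009, 1.571, 0.009]
ft_force: [-0.5, 1.5, 0.0]
grip_width: 0.0517
```

```bash
python3 - <<'E'
from h import *
from workcell import arm
tool(arm.sense(),[(.57,-.227,.275)])
for n in ("side",):
    d=arm.snapshot(n)
    if n=="side": cv2.imwrite(f"pics/{n}4z.png",cv2.resize(d["color"][110:390,190:420],None,fx=2.1,fy=2.1)[:,:,::-1])
E
```

```text
t 5.75 pos [ 0.5675 -0.1871  0.2771] F [-0.5  1.5  0. ] w 0.052
axes x [-0.  0. -1.] y [-0.012  1.     0.   ] z [ 1.     0.012 -0.   ] q [-0.431  0.245  0.064  1.391 -0.     1.128]
[ 0.57  -0.227  0.275] delta units [ 0.04 -0.8   0.04]
```

View pics/side4z.png

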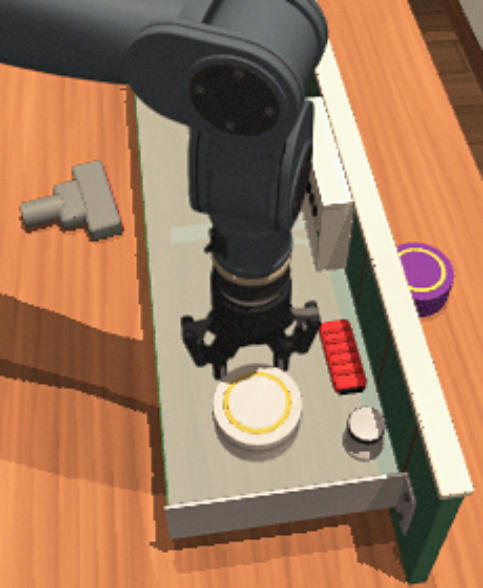

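Call:
servo_tool --series '[0.4,0,-0.1,0,0,0.4,0,-0.1,0,0,0.4,0,-0.1,0,0,0.4,0,-0.1,0,0,0.4,0,-0.1,0,0,0.4,0,-0.1,0,0]'

```text
t: 6.4
position: [0.5679, -0.2165, 0.2772]
tcp_rot: [-0.01, 1.571, 0.01]
ft_force: [-0.0, 0.9, -0.1]
grip_width: 0.0513
```

Call:
servo_tool --series '[0.4,0,-0.05,0,0,0.4,0,-0.05,0,0]'

```text
t: 6.6
position: [0.5679, -0.2215, 0.2772]
tcp_rot: [-0.009, 1.571, 0.009]
ft_force: [-0.6, 1.5, 0.8]
grip_width: 0.051
```

Call:
servo_tool --series '[0.4,0,-0.05,0,0,0.4,0,-0.05,0,0]'

```text
t: 6.8
position: [0.568, -0.2263, 0.2772]
tcp_rot: [-0.01, 1.571, 0.01]
ft_force: [0.4, 0.3, -0.3]
grip_width: 0.0509
```

```bash
python3 - <<'E'
from h import *
from workcell import arm
tool(arm.sense(),[(.57,-.227,.275)])
for n in ("side","top"):
    d=arm.snapshot(n)
    np.savez(f"{n}5.npz",**d)
    if n=="side": cv2.imwrite(f"pics/{n}5z.png",cv2.resize(d["color"][250:390,240:420],None,fx=4,fy=4)[:,:,::-1])
    else: cv2.imwrite(f"pics/{n}5z.png",cv2.resize(d["color"][120:270,320:530],None,fx=3.8,fy=3.8,interpolation=cv2.INTER_CUBIC)[:,:,::-1])
E
```

```text
t 6.8 pos [ 0.568  -0.2263  0.2772] F [ 0.4  0.3 -0.3] w 0.051
axes x [-0.  0. -1.] y [-0.012  1.     0.   ] z [ 1.     0.012 -0.   ] q [-0.489  0.281  0.108  1.398 -0.     1.07 ]
[ 0.57  -0.227  0.275] delta units [ 0.04 -0.01  0.04]
```

View pics/side5z.png

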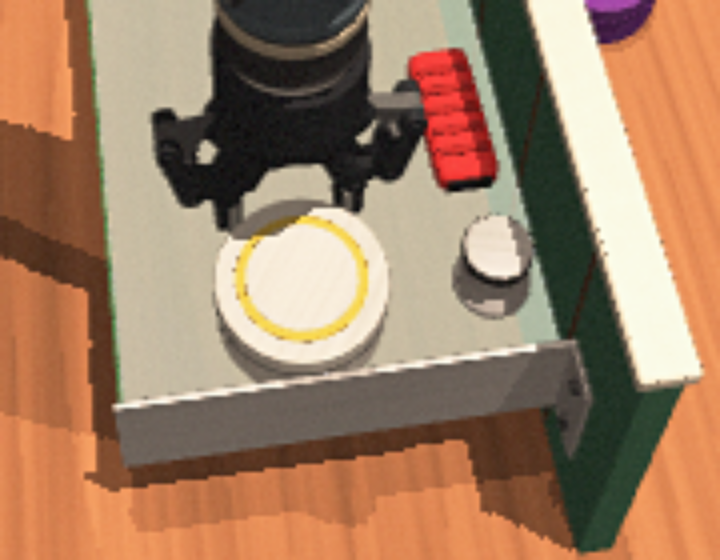

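View pics/top5z.png

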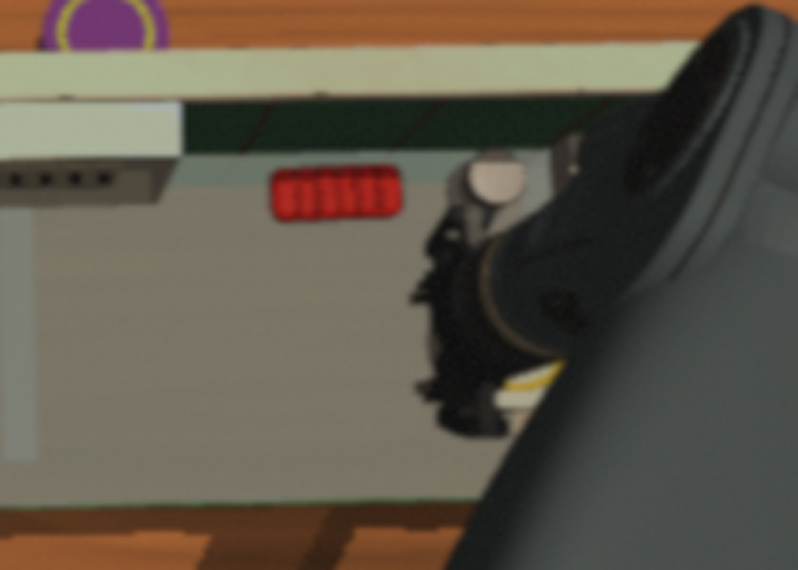

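Call:
servo_tool --series '[0.4,0,-0.05,0,0,0.4,0,-0.05,0,0]'

```text
t: 7.1
position: [0.568, -0.2299, 0.2771]
tcp_rot: [-0.006, 1.571, 0.014]
ft_force: [-0.0, 9.0, 1.7]
grip_width: 0.0512
```

Call:
servo_tool --series '[0.4,0,-0.05,0,0]'

```text
t: 7.2
position: [0.568, -0.2309, 0.2771]
tcp_rot: [-0.003, 1.571, 0.019]
ft_force: [-0.2, 14.3, 4.0]
grip_width: 0.0513
```

Call:
servo_tool --series '[0.4,0,-0.05,0,0]'

```text
t: 7.3
position: [0.568, -0.2318, 0.2771]
tcp_rot: [-0.0, 1.57, 0.023]
ft_force: [-1.5, 19.3, 5.1]
grip_width: 0.0513
```

Call:
servo_tool --series '[0.4,0,-0.05,0,0]'

```text
t: 7.4
position: [0.568, -0.2327, 0.2771]
tcp_rot: [0.002, 1.571, 0.028]
ft_force: [-0.8, 23.9, 6.7]
grip_width: 0.0513
```

```bash
python3 - <<'E'
from h import *
from workcell import arm
tool(arm.sense())
d=arm.snapshot("side")
cv2.imwrite(f"pics/side6z.png",cv2.resize(d["color"][250:390,240:420],None,fx=4,fy=4)[:,:,::-1])
np.savez("side6.npz",**d)
E
```

```text
t 7.4 pos [ 0.568  -0.2327  0.2771] F [-0.8 23.9  6.7] w 0.051
axes x [ 0.     0.019 -1.   ] y [-0.016  1.     0.019] z [1.    0.016 0.   ] q [-0.502  0.292  0.122  1.409  0.017  1.053]
```

View pics/side6z.png

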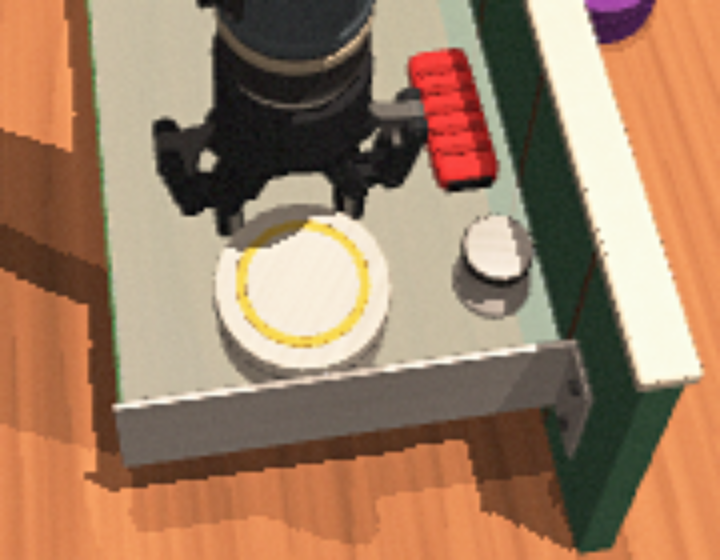

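Call:
servo_tool --series '[0.4,0,0.1,0,0,0.4,0,0.1,0,0,0.4,0,0.1,0,0,0.4,0,0.2,0,0,0.4,0,0.4,0,0,0.4,0,0.5,0,0,0.4,0,0.5,0,0,0.4,0,0.2,0,0]'

```text
t: 8.25
position: [0.5666, -0.131, 0.2773]
tcp_rot: [-0.011, 1.571, 0.012]
ft_force: [-0.2, -0.4, 0.5]
grip_width: 0.0514
```

Call:
servo_tool --series '[1,-0.4,0,0,0,1,-0.5,0,0,0,1,-0.5,0,0,0,1,-0.5,0,0,0,1,-0.5,0,0,0,1,-0.4,0,0,0]'

```text
t: 8.85
position: [0.5669, -0.1336, 0.4191]
tcp_rot: [-0.01, 1.569, 0.008]
ft_force: [0.1, 0.8, -0.8]
grip_width: 0.0003
```

```bash
python3 - <<'E'
from h import *
from workcell import arm
tool(arm.sense(),[(.57,.24,.42)])
d=arm.snapshot("side")
cv2.imwrite(f"pics/side7z.png",cv2.resize(d["color"][250:390,240:420],None,fx=4,fy=4)[:,:,::-1])
cv2.imwrite(f"pics/side7.png",d["color"][:,:,::-1])
np.savez("side7.npz",**d)
d=arm.snapshot("top")
cv2.imwrite(f"pics/top7z.png",cv2.resize(d["color"][120:270,320:530],None,fx=3.8,fy=3.8,interpolation=cv2.INTER_CUBIC)[:,:,::-1])
E
```

```text
t 8.85 pos [ 0.5669 -0.1336  0.4191] F [ 0.1  0.8 -0.8] w 0.0
axes x [ 0.002 -0.001 -1.   ] y [-0.012  1.    -0.001] z [1.    0.012 0.002] q [-3.460e-01  2.040e-01  2.990e-01  1.664e+00 -1.000e-03  1.212e+00]
[0.57 0.24 0.42] delta units [-0.03  7.47  0.15]
```

View pics/side7z.png

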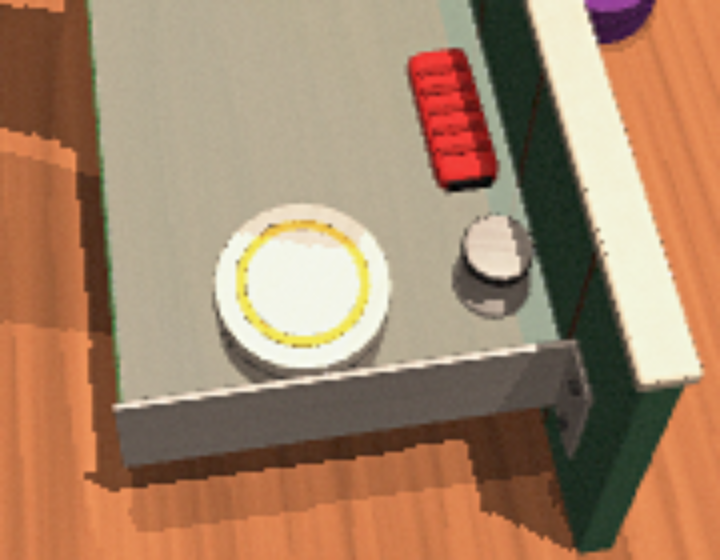

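View pics/top7z.png

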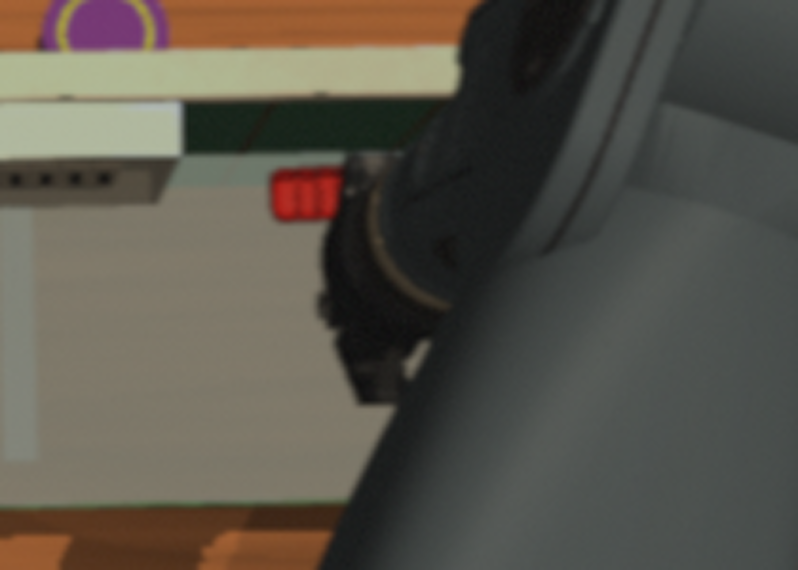

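Call:
servo_tool --series '[1,0,0.8,0.05,0,1,0,0.9,0.05,0,1,0,0.9,0.05,0,1,0,0.9,0.05,0,1,0,0.9,0.05,0,1,0,0.9,0.05,0,1,0,0.8,0.05,0,1,0,0.7,0.1,0]'

```text
t: 9.75
position: [0.5847, 0.2088, 0.4156]
tcp_rot: [-0.011, 1.573, 0.01]
ft_force: [0.8, -0.7, -0.7]
grip_width: -0.0003
```

```bash
python3 - <<'E'
from h import *
from workcell import arm
tool(arm.sense(),[(.5885,.208,.34)])
for n in ("side","top"):
    d=arm.snapshot(n); np.savez(f"{n}8.npz",**d)
    cv2.imwrite(f"pics/{n}8.png",d["color"][:,:,::-1])
E
```

```text
t 9.75 pos [0.5847 0.2088 0.4156] F [ 0.8 -0.7 -0.7] w -0.0
axes x [-0.002 -0.    -1.   ] y [-0.013  1.    -0.   ] z [ 1.     0.013 -0.002] q [ 0.235  0.312  0.422  1.682 -0.     1.793]
[0.5885 0.208  0.34  ] delta units [ 1.51 -0.02  0.08]
```

View pics/side8.png

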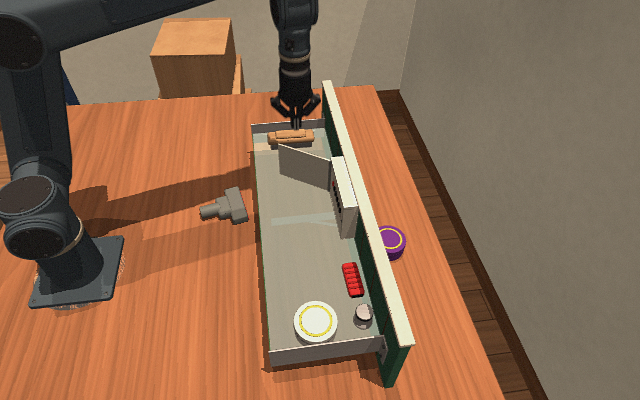

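View pics/top8.png

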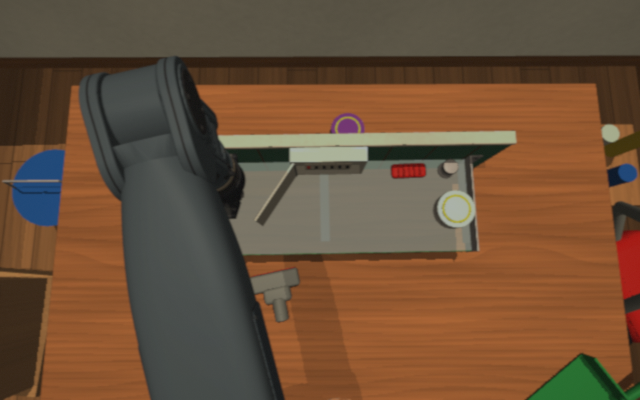

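Call:
servo_tool --series '[1,0,0,0,8,1,0,0,0,8,1,0,0,0,8,1,0,0,0,8,1,0.5,0,0,0,1,0.5,0,0,0,1,0.5,0,0,0,1,0,0,0,0]'

```text
t: 10.65
position: [0.5837, 0.2053, 0.3359]
tcp_rot: [0.425, 1.537, -0.434]
ft_force: [0.1, 0.9, -0.5]
grip_width: 0.0002
```

```bash
cat >> h.py <<'E'
H=np.array([.657,.109])
def fl(s):
    Rm=R.from_rotvec(s["tcp_rot"]).as_matrix(); r=H-np.array(s["position"])[:2]
    hz=np.degrees(np.arctan2(Rm[1,2],Rm[0,2]))
    print("hinge in tool y,z mm",(1e3*np.array([r@Rm[:2,1],r@Rm[:2,2]])).round(1),"plate angle if flush",round(90-hz,1))
E
python3 - <<'E'
from h import *
from workcell import arm
s=arm.sense(); tool(s); fl(s)
for n in ("side","top"):
    d=arm.snapshot(n); np.savez(f"{n}9.npz",**d)
    cv2.imwrite(f"pics/{n}9z.png",cv2.resize(d["color"][70:270,190:420] if n=="side" else d["color"][100:280,120:400],None,fx=2.8,fy=2.8)[:,:,::-1])
E
```

```text
t 10.65 pos [0.5837 0.2053 0.3359] F [ 0.1  0.9 -0.5] w 0.0
axes x [-0.011 -0.003 -1.   ] y [ 0.52   0.854 -0.008] z [ 0.854 -0.521 -0.007] q [ 2.300e-01  2.970e-01  2.440e-01  1.529e+00 -1.000e-03  2.348e+00]
hinge in tool y,z mm [-44.1 112.7] plate angle if flush 121.4
```

View pics/side9z.png

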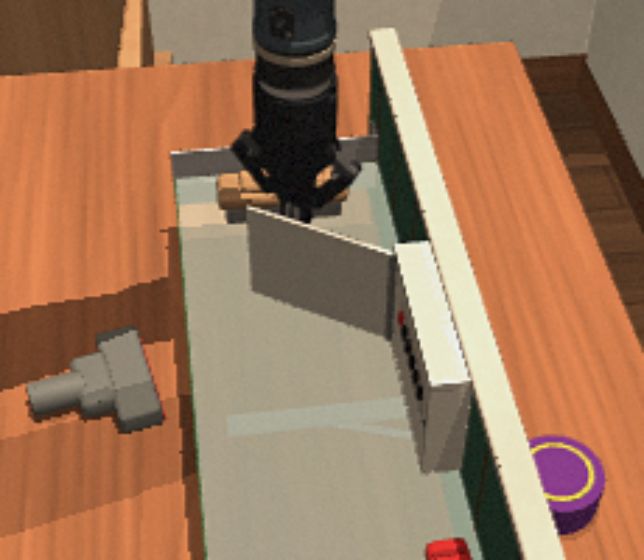

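View pics/top9z.png

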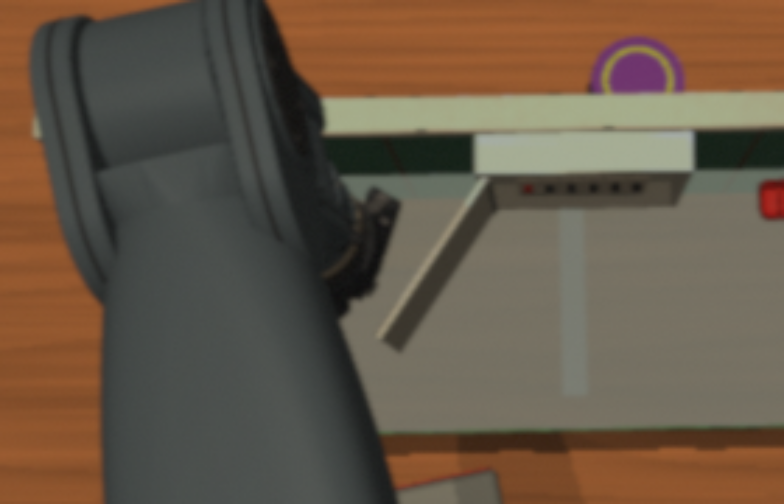

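Call:
servo_tool --series '[1,0,-0.2,0,0,1,0,-0.2,0,0,1,0,-0.16,0,0,1,0,-0.154,-0.017,-4,1,0,-0.154,-0.017,-4,1,0,-0.154,-0.017,-4,1,0,-0.154,-0.017,-4,1,0,-0.154,-0.017,-4]'

```text
t: 11.55
position: [0.5513, 0.1484, 0.3433]
tcp_rot: [0.154, 1.564, -0.152]
ft_force: [0.4, 0.5, 0.4]
grip_width: 0.0001
```

```bash
python3 - <<'E'
from h import *
from workcell import arm
s=arm.sense(); tool(s); fl(s)
for n in ("side",):
    d=arm.snapshot(n)
    cv2.imwrite(f"pics/{n}10z.png",cv2.resize(d["color"][70:270,190:420] if n=="side" else d["color"][100:280,120:400],None,fx=2.8,fy=2.8)[:,:,::-1])
E
```

```text
t 11.55 pos [0.5513 0.1484 0.3433] F [0.4 0.5 0.4] w 0.0
axes x [ 0.002  0.001 -1.   ] y [0.194 0.981 0.001] z [ 0.981 -0.194  0.002] q [0.145 0.161 0.099 1.507 0.    1.911]
hinge in tool y,z mm [-18.2 111.3] plate angle if flush 101.2
```

View pics/side10z.png

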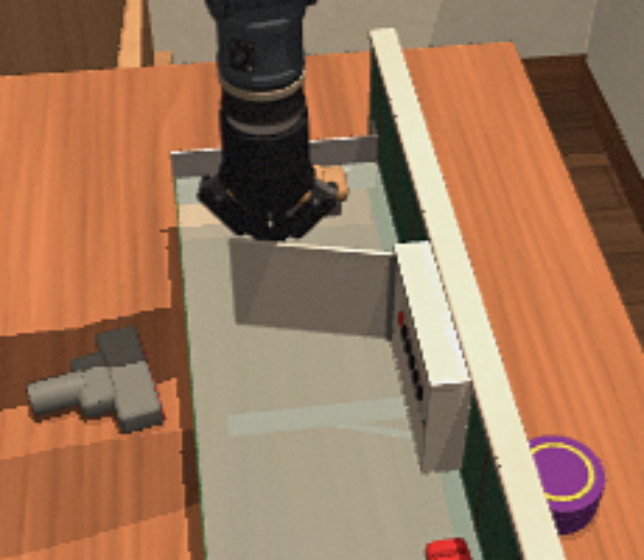

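Call:
servo_tool --series '[1,0,-0.154,-0.017,-4,1,0,-0.154,-0.017,-4,1,0,-0.154,-0.017,-4,1,0,-0.154,-0.017,-4,1,0,-0.154,-0.017,-4,1,0,-0.154,-0.017,-4,1,0,-0.154,-0.017,-4,1,0,-0.154,-0.017,-4]'

```text
t: 12.4
position: [0.5477, 0.0876, 0.3431]
tcp_rot: [-0.284, 1.551, 0.284]
ft_force: [-0.8, 0.0, -0.0]
grip_width: 0.0001
```

```bash
python3 - <<'E'
from h import *
from workcell import arm
s=arm.sense(); tool(s); fl(s)
for n in ("side",):
    d=arm.snapshot(n)
    cv2.imwrite(f"pics/{n}11z.png",cv2.resize(d["color"][70:270,190:420] if n=="side" else d["color"][100:280,120:400],None,fx=2.8,fy=2.8)[:,:,::-1])
E
```

```text
t 12.4 pos [0.5477 0.0876 0.3431] F [-0.8  0.  -0. ] w 0.0
axes x [ 0.001  0.    -1.   ] y [-0.355  0.935 -0.   ] z [0.935 0.355 0.001] q [0.038 0.119 0.052 1.503 0.    1.246]
hinge in tool y,z mm [-18.7 109.8] plate angle if flush 69.2
```

View pics/side11z.png

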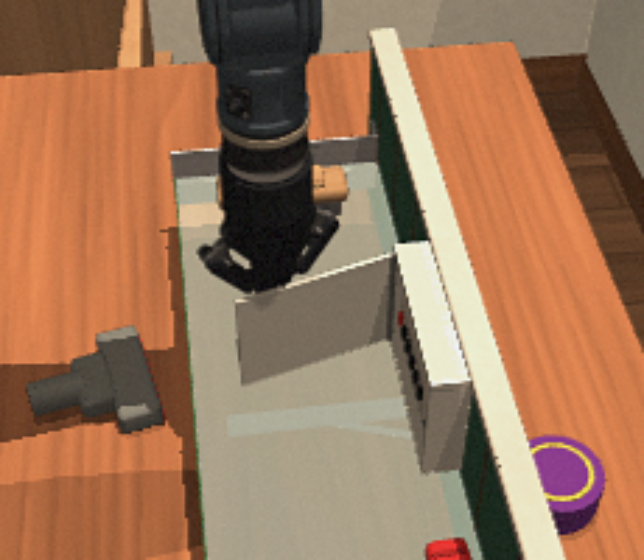

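Flap follows well (free edge now about (240,300) in the crop). Continue.

Call:
servo_tool --series '[1,0,-0.154,-0.017,-4,1,0,-0.154,-0.017,-4,1,0,-0.154,-0.017,-4,1,0,-0.154,-0.017,-4,1,0,-0.154,-0.017,-4,1,0,-0.154,-0.017,-4,1,0,-0.154,-0.017,-4,1,0,-0.154,-0.017,-4]'

```text
t: 13.25
position: [0.5769, 0.0339, 0.3428]
tcp_rot: [-0.718, 1.448, 0.718]
ft_force: [-0.9, -0.8, -0.4]
grip_width: 0.0001
```

Call:
servo_tool --series '[1,0,-0.154,-0.017,-4,1,0,-0.154,-0.017,-4,1,0,-0.154,-0.017,-4,1,0,-0.154,-0.017,-4,1,0,-0.154,-0.017,-4]'

```text
t: 13.75
position: [0.6083, 0.0115, 0.3428]
tcp_rot: [-0.984, 1.337, 0.984]
ft_force: [-0.1, 0.1, 0.3]
grip_width: -0.0003
```

```bash
python3 - <<'E'
from h import *
from workcell import arm
s=arm.sense(); tool(s); fl(s)
for n in ("side",):
    d=arm.snapshot(n)
    cv2.imwrite(f"pics/{n}12z.png",cv2.resize(d["color"][70:270,190:420] if n=="side" else d["color"][100:280,120:400],None,fx=2.8,fy=2.8)[:,:,::-1])
E
```

```text
t 13.75 pos [0.6083 0.0115 0.3428] F [-0.1  0.1  0.3] w -0.0
axes x [ 0. -0. -1.] y [-0.955  0.297 -0.   ] z [0.297 0.955 0.   ] q [-0.091  0.261  0.215  1.524 -0.     0.211]
hinge in tool y,z mm [-17.5 107.6] plate angle if flush 17.3
```

View pics/side12z.png

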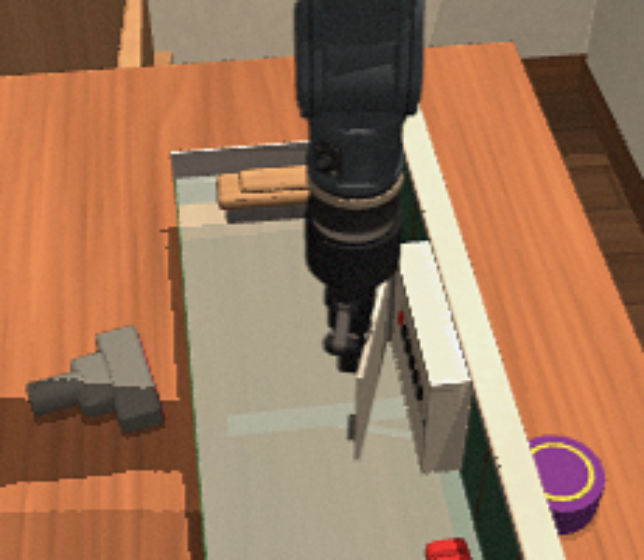

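Call:
servo_tool --series '[1,0,-0.154,-0.017,-4,1,0,-0.154,-0.017,-4,1,0,-0.154,-0.017,-4,1,0,-0.154,-0.017,-4]'

```text
t: 14.2
position: [0.6377, 0.0023, 0.3427]
tcp_rot: [-1.192, 1.22, 1.192]
ft_force: [0.0, -0.5, 0.7]
grip_width: -0.0002
```

Call:
servo_tool --series '[1,0,-0.07,0,-1.5,1,0,0,0,0]'

```text
t: 14.4
position: [0.6411, 0.0023, 0.3423]
tcp_rot: [-1.21, 1.209, 1.21]
ft_force: [-1.5, -0.9, 1.0]
grip_width: 0.0003
```

```bash
python3 - <<'E'
from h import *
from workcell import arm
s=arm.sense(); tool(s); fl(s)
for n in ("side",):
    d=arm.snapshot(n)
    cv2.imwrite(f"pics/{n}13z.png",cv2.resize(d["color"][70:270,190:420] if n=="side" else d["color"][100:280,120:400],None,fx=2.8,fy=2.8)[:,:,::-1])
E
```

```text
t 14.4 pos [0.6411 0.0023 0.3423] F [-1.5 -0.9  1. ] w 0.0
axes x [-0.001 -0.    -1.   ] y [-1.    -0.001  0.001] z [-0.001  1.    -0.   ] q [-0.101  0.351  0.324  1.545 -0.    -0.102]
hinge in tool y,z mm [-16.1 106.7] plate angle if flush -0.1
```

View pics/side13z.png

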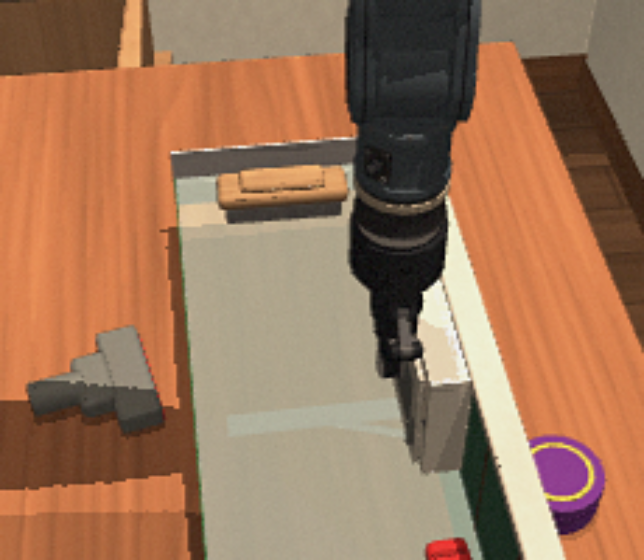

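Call:
servo_tool --series '[1,0,-0.03,0,0,1,0,0,0,0]'

```text
t: 14.65
position: [0.6416, 0.0025, 0.3421]
tcp_rot: [-1.209, 1.211, 1.213]
ft_force: [-5.0, -0.7, 0.4]
grip_width: 0.0
```

Call:
servo_tool --series '[1,0,-0.03,0,0,1,0,0,0,0]'

```text
t: 14.85
position: [0.6421, 0.0026, 0.342]
tcp_rot: [-1.208, 1.213, 1.216]
ft_force: [-8.2, -0.6, 3.5]
grip_width: -0.0001
```

Call:
servo_tool --series '[1,0,-0.03,0,0,1,0,0,0,0]'

```text
t: 15.05
position: [0.6426, 0.0026, 0.3419]
tcp_rot: [-1.206, 1.216, 1.218]
ft_force: [-13.3, -0.4, 3.7]
grip_width: -0.0
```

Call:
servo_tool --series '[1,0,0.1,0,0,1,0,0.2,0,0,1,0,0.5,0,0,1,0,0.8,0,0,1,-0.3,0.8,0,0,1,-0.3,0.8,0,0,1,-0.3,0.8,0,0,1,0,0,0,0]'

```text
t: 15.85
position: [0.4428, 0.0022, 0.3907]
tcp_rot: [-1.214, 1.204, 1.207]
ft_force: [1.5, -1.0, 0.1]
grip_width: -0.0
```

```bash
python3 - <<'E'
from h import *
from workcell import arm
s=arm.sense(); tool(s)
for n in ("side","top"):
    d=arm.snapshot(n); np.savez(f"{n}14.npz",**d)
    cv2.imwrite(f"pics/{n}14z.png",cv2.resize(d["color"][110:390,190:420],None,fx=2.1,fy=2.1)[:,:,::-1] if n=="side" else cv2.resize(d["color"][120:330,160:500],None,fx=2.3,fy=2.3)[:,:,::-1])
E
```

```text
t 15.85 pos [0.4428 0.0022 0.3907] F [ 1.5 -1.   0.1] w -0.0
axes x [ 0.006 -0.001 -1.   ] y [-1.    -0.002 -0.006] z [-0.002  1.    -0.001] q [-0.147 -0.172 -0.138  1.599  0.    -0.149]
```

View pics/side14z.png

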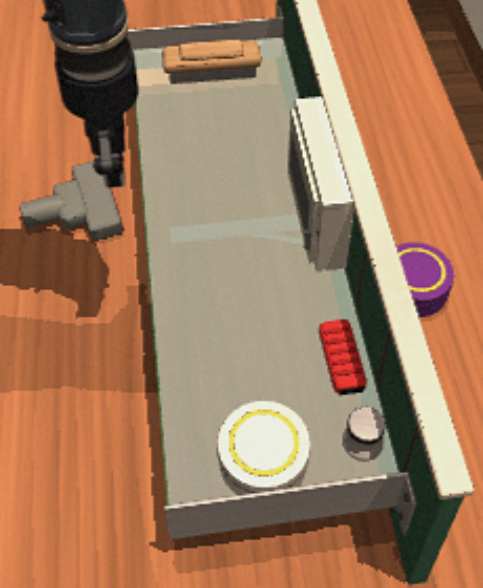

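View pics/top14z.png

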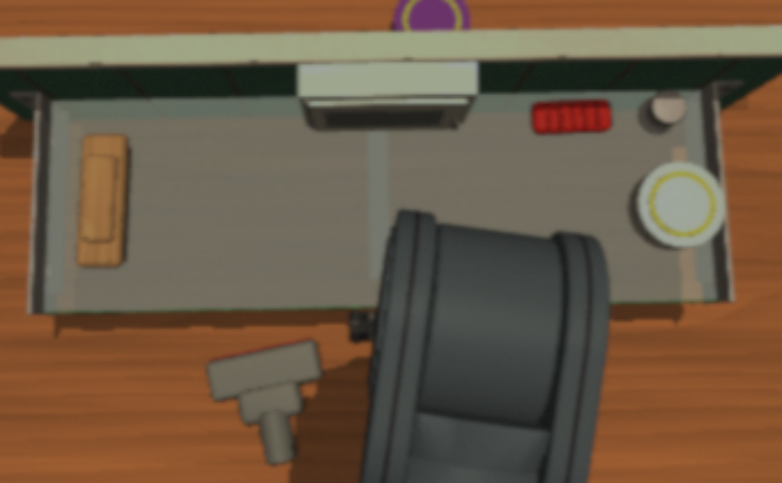

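```bash
python3 - <<'E'
from h import *
for n in("top","side"):
    d=load(f"{n}14.npz"); hsv=cv2.cvtColor(d["color"],cv2.COLOR_RGB2HSV)
    m=cv2.inRange(hsv,(20,70,120),(35,255,255)); k,l,st,c=cv2.connectedComponentsWithStats(m)
    for i in range(1,k):
        if st[i,4]>60: print(n,c[i].round(1),ray(d,*c[i],.132).round(4))
t=load("top14.npz"); 
im=t["color"]
cv2.imwrite("pics/top15a.png",cv2.resize(im[150:260,400:500],None,fx=5,fy=5,interpolation=cv2.INTER_CUBIC)[:,:,::-1])
cv2.imwrite("pics/top15b.png",cv2.resize(im[135:185,280:380],None,fx=7,fy=7,interpolation=cv2.INTER_CUBIC)[:,:,::-1])
E
```

```text
top [346.7 123.8] [ 0.7783 -0.0191  0.132 ]
top [456.4 208.2] [ 0.5682 -0.2746  0.132 ]
side [393.  239.2] [ 0.7796 -0.1009  0.132 ]
side [314.8 321.1] [ 0.5677 -0.2799  0.132 ]
```

View pics/top15a.png

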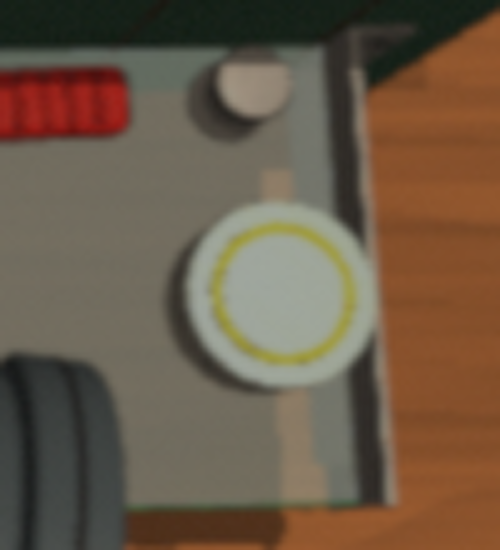

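View pics/top15b.png

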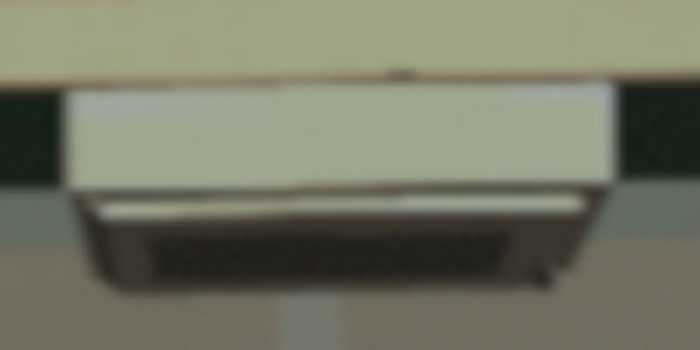

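```bash
python3 - <<'E'
from workcell import arm
print(arm.finish_job())
E
```

```text
the job is handed in; nothing more can be done
None
```

I pushed the tin against the right-hand cheek and then pushed the flap shut, and handed the job in at about 16 s. No verdict was reported.

**Tin:** I slid it along the glass with the half-open fingers as a cradle. The force rose from about 1 N while sliding to about 24 N against the cheek, and the tin did not move when I backed off. The top view at the end puts its centre 45 mm from the cheek face, which is touching, and it lies wholly on the glass.

**Flap:** I swung it shut from its outer side with the closed fingers, staying above the tab, until it pressed on its stop at about 13 N. In the last top view its upper edge runs parallel to the box front.

**Bystanders:** The last pictures show the brush, stopper, grip, nozzle and purple tin where they started. I judged this by eye and did not measure it.

**Disagreement:** The two cameras differ by 5–6 mm on the tin's position along the shelf, both before and after the push. For "touching" I relied on the contact force and on the top view, where I measured both the tin and the cheek face.

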